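# Knock a stuck adapter out of the injector clamp

## Task

The steel adapter is stuck in the nest of the black clamp bridge: take the C-shaped knockout tool by its handle, push its rod gently up through the hole under the nest until the rod's shoulder is felt to seat on the stop bush under the bridge, and hold it pressed there for a moment. Then draw the rod out, stand the tool upright on the bench clear of the bridge, lift the raised adapter out and set it down gently, upright, in the aluminium tray. Leave the jar, the fitting and the spanner alone.

Things in the scene. Friction and masses are not known exactly. Their poses are not given: they have to be found in the camera images.
- bridge: Fixed black steel clamp bridge: bar 64 mm deep (x), 170 mm long (y), top at 143 mm, on two end legs (feet 90 mm deep, 10 mm high). The passage under the bar, between the feet, is 95 mm high, 95 mm wide, open to -x and +x. Origin on the bench under the nest's axis, z up, x along the passage; yaw within 0.25 rad of the robot's x.
- hole_under (a point): Centre of the round knockout hole, 16 mm wide, where it meets the flat underside of the bar, 95 mm above the bench. It runs 14 mm up through the nest's floor, on the nest's axis. Around it a steel stop bush (16 mm bore, 32 mm outside) is screwed 2 to 12 mm down out of the underside; how far is set anew each time, not measured, and must be felt.
- nest_rim (a point): Centre of the nest's mouth in the top face of the bridge, 143 mm above the bench. The nest is round, 40 mm wide, 34 mm deep. Two spring plungers 5 mm below the rim pinch the adapter from +y and -y: moving it takes some 4 to 12 N all the way, most at first, and they hold it up when the rod is withdrawn.
- adapter: Plain steel round adapter, 38 mm diameter, 34 mm high, about 0.20 kg. Origin: centre of its underside, z up. At the start it sits on the nest's floor, its top flush with the bridge's top face, too low to grip; with the tool's shoulder seated it is 13 to 23 mm higher (by the bush) and stands as much proud.
- knockout: Loose C-shaped steel knockout tool, about 0.45 kg, standing on the bench. Origin: underside of the foot, on the rod's axis; z up; the C opens to its +x. Foot x -63 to +16 mm, 50 mm wide, 12 mm thick; spine x -63 to -47 mm, 26 mm wide; arm underside at z = 159, top at 173 mm, 26 mm wide. Used with the foot under the bridge, the arm over it, the spine outside.
- handle (a point): Where to grip the tool: on its black square handle, 22 x 22 mm, which stands on the arm straight above the rod, from 173 to 219 mm above the tool's underside. This point is at 199 mm. Axes as the tool's.
- rod_tip (a point): Tip of the upright knockout rod (12 mm diameter, small chamfer), 59 mm above the tool's underside.
- shoulder (a point): Top face of the round shoulder (26 mm diameter) at the rod's root, 20 mm above the tool's underside and 39 mm below the tip; it seats on the lower face of the stop bush when the rod is fully in. Both are rigid steel: ease up to the contact and press lightly, for over 25 N would bruise the fixture.
- tray: Fixed open aluminium tray, 140 x 140 mm outside, 22 mm high, walls and floor 4 mm. Origin: centre of its underside.
- tray_floor (a point): Centre of the tray's inner floor.
- sample_jar: Bystander: amber glass jar with a black lid, 48 mm diameter, 75 mm high. Origin: centre of its underside.
- fitting: Bystander: brass stepped fitting, 32 mm diameter, 40 mm high. Origin: centre of its underside.
- spanner: Bystander: steel spanner 150 mm long, lying on the bench.
Not all that is in view belongs to the job. Of the things that look like the knockout, the larger one is meant.

How it is judged:
On the way, in this order (a step that is already met when the one before it is completed fails the run):
1. the rod has entered the knockout hole from below (z of rod_tip in the frame of hole_under above 0.004 m and horizontal distance between rod_tip and hole_under below 0.004 m), for 0.05 s.
2. the rod's shoulder is seated on the stop bush (shoulder within 13 mm of the underside and pressed on with at least 3 N) for 0.2 s, and the adapter is raised at least 11 mm (z of shoulder in the frame of hole_under above -0.013 m and contact force between knockout and bridge above 3 N and z of adapter in the frame of nest_rim above -0.023 m and horizontal distance between adapter and nest_rim below 0.004 m), for 0.2 s.
3. the tool is out of the hole and stands upright on the bench clear of the bridge, released, while the adapter still stands at least 8 mm raised in the nest (height (world z) of knockout below 0.004 m and angle between knockout's own z axis and vertical below 0.08 rad and horizontal distance between knockout and bridge above 0.06 m and contact force between the fingers and knockout below 0.1 N and horizontal distance between adapter and nest_rim below 0.006 m and z of adapter in the frame of nest_rim above -0.026 m), for 0.1 s.
At the end, for the whole second after the job is handed in: The adapter stands upright (within 0.1 rad) on the tray's floor, inside its walls, at rest and released; the knockout tool stands upright (within 0.08 rad) on the bench, its rod at least 60 mm from the nest's axis (z of adapter in the frame of tray_floor between -0.003 and 0.004 m and x of adapter in the frame of tray_floor between -0.052 and 0.052 m and y of adapter in the frame of tray_floor between -0.052 and 0.052 m and angle between adapter's own z axis and vertical below 0.1 rad and linear speed of each of adapter, knockout below 0.02 m/s and contact force between the fingers and adapter below 0.1 N and height (world z) of knockout below 0.004 m and angle between knockout's own z axis and vertical below 0.08 rad and horizontal distance between knockout and bridge above 0.06 m); the robot touches nothing.
It fails at once if the tool is forced against the bridge with more than 25 N (contact force between knockout and bridge above 25 N).
It fails at once if the rod is driven against the adapter with more than 25 N (contact force between knockout and adapter above 25 N).
It fails at once if the adapter is dropped or rammed into the tray (more than 90 N) (contact force between adapter and tray above 90 N).
It fails at once if the jar, the fitting or the spanner is moved more than 20 mm (distance of any of sample_jar, fitting, spanner from where it was at the start of the episode above 0.02 m).
It also fails if it takes over 72 s, if anything falls off the work surface, if the arm or the gripper's body presses on something with over 40 N, if the wrist force passes 120 N, or if a joint passes its speed limit or range.

## Robot

A 7-joint arm with a two-finger parallel gripper is mounted at the origin on the work surface. World frame = base frame: x ahead of the robot, y to its left, z up, the work surface at z = 0. Lengths are in m, angles in rad, forces in N, time in s.
With the tool pointing down it reaches from about 0.4 to 0.875 m from the base axis. Payload 6.5 kg.
Tool frame: the origin (TCP) lies on the centre line of the jaws, within the pads' length; the fingertips stand 8 mm ahead of it and the grasp point (between the pads) lies 11 mm behind it (manip.tcp_to_tips is the distance from the TCP to the fingertips, in m); z points along the fingers, x is the direction in which the jaws open and shut, and the axes are right-handed (so a half turn about z gives the same grasp; the last joint's range is limited). The gripper opens to 85 mm and grips with 20 to 120 N. Pads are 22 mm wide; open, the fingers measure 114 mm over their backs; the gripper's body (76 mm by 85 mm) begins 54 mm behind the grasp point. The pads swing forward as they close: fully open they stand 13 mm farther back than shut.
Start: joints at [1.116, 0.536, -0.004, 1.538, 0.003, 1.067, -0.071], TCP at [0.246, -0.601, 0.239] pointing down, gripper open.
Joint ranges: [-2.7, 2.7], [-0.37, 2.16], [-1.27, 1.26], [0.24, 2.4], [-1.31, 4.45], [0.19, 1.91], [-2.76, 2.76]. Speed limits (rad/s): [2.39, 2.39, 3.14, 3.14, 3.14, 3.14, 3.14].

## Interface

Orientations are given as a 3x3 rotation matrix whose columns are the frame's x, y, z axes.
In Python, from rig import manip, get_image, get_calibration gives the robot as it stands. The module is installed in compiled form; this text tells all that it offers.
- The arm moves only by the tool step_arm, never from a script. Its argument "series" is one flat list of numbers, 7 for each row, row after row: the shift along the tool's x, y, z in units of 1 m (1.0 is 1 m), then the turn, a rotation vector about the tool's x, y, z in units of 180 degrees (1.0 is 180 degrees), then the gripper's target within -1 to 1 (fully open at 1, half-way at 0, shut at -1). In form: [dx, dy, dz, ax, ay, az, fingers, dx, dy, dz, ax, ay, az, fingers, ...]. A call has exactly 10 rows; each row is the pose to reach, as a shift and turn from the pose commanded when the call began, along the tool's axes at that moment, turning the shorter way round; what a row does not reach only later rows make up. A row lasts 1/8 s, in which the tool goes at most 62.5 mm and 10.7 degrees, less where a joint would pass 70% of its speed; a pose out of reach is approached as far as the arm can. A call with a number of a shift or a turn outside -1 to 1 is refused whole. A call with a gripper value outside its range is refused whole. The fingers move at their own pace and stop on an object; "squeeze" is the grip in N (left out, the last holds). Time passes only in rows, so rows that repeat a pose let the fingers close, or fill a call up. It gives the time, the measured TCP pose, the force and the opening at its end, in the units of the state.
- manip.sense(): the state, without advancing time (a new reading comes with each control period).
- get_image(name): name is "side" or "top" or "wrist"; returns the picture (400x640x3 uint8, blue, green, red); there is no depth.
- get_calibration(name): a dict with "fx", "fy", "cx", "cy" (pixels), "distortion" ([k1, k2, p1, p2, k3] as OpenCV has them; the pictures are not rectified), "extrinsics" (4x4, takes a point from camera to world coordinates); the wrist camera has in their place "tool_from_camera" (4x4, takes a point from camera to tool coordinates, whose origin is the TCP and whose axes are the tool frame's). Camera axes: x right, y up, looking along -z (the intrinsics and any distortion apply to the point x, -y, -z); pixel columns grow to the right and rows downward; lengths in m; the calibration is good to about 2 mm. A picture is of the moment at which its call begins: read the wrist's pose just before it. get_calibration takes no time and is no camera call.
- manip.finish_job(): hands the job in, once; it reports no verdict.
The state is a dict: "clock": time; "q": joint angles; "dq": joint speeds; "joint_torque": joint torques, N m; "eef_pos": TCP position; "tool_rot": TCP orientation; "force": force on the tool from outside, world axes, zero at the start; "moment": the same for the moment, N m; "finger_gap": finger opening in m.
Only numpy, scipy, OpenCV 4.12 (cv2) and the standard library are available. Lean on these libraries where they do the work, as an engineer would, in place of code of your own. Each camera call takes 0.05 s, during which the arm holds its last target. There are 200 camera calls.

## Working session

There is one attempt and no reset: what is moved stays moved. The work goes in short steps, Python scripts to look and compute and a tool call to move; the robot and the scene stay as the last step left them, time stands still between calls to the robot, and variables do not carry over. Pictures are saved under pics/ and viewed, about 8 in all and at most 12, crops included, and the job is handed in when it is done.

Besides the shell and the picture viewer there is one more tool, called after ">>>" by a JSON object that holds its "api" and its "payload". step_arm: Moves the arm, as the interface text tells. Shifts and turns lie within -1 to 1; 1 stands for 1 m of shift or 180 degrees of turn. Its arguments: {"type":"object","properties":{"series":{"type":"array","items":{"type":"number"}},"squeeze":{"type":"number"}},"required":["series"]}

```bash
mkdir -p pics; ls
python3 - <<'E'
from rig import manip,get_image,get_calibration
import cv2,numpy as np
print({k:np.round(v,3).tolist() for k,v in manip.sense().items()})
for n in("side","top","wrist"):
    c=get_calibration(n);print(n,{k:np.round(v,4).tolist() for k,v in c.items()})
    cv2.imwrite(f"pics/{n}0.png",get_image(n))
a=cv2.imread("pics/side0.png");b=cv2.imread("pics/top0.png")
E
```

```text
pics
{'clock': 0.0, 'q': [1.116, 0.537, -0.004, 1.539, 0.003, 1.067, -0.071], 'dq': [0.001, -0.001, 0.001, 0.001, -0.0, 0.0, -0.0], 'joint_torque': [0.0, -58.34, 1.049, -25.91, 0.012, 0.009, -0.0], 'eef_pos': [0.246, -0.601, 0.238], 'tool_rot': [[0.379, -0.925, -0.001], [-0.925, -0.379, 0.002], [-0.002, 0.0, -1.0]], 'force': [-0.454, 0.142, -0.351], 'moment': [-0.02, 0.028, -0.006], 'finger_gap': 0.085}
side {'fx': 373.6756, 'fy': 373.6756, 'cx': 319.9593, 'cy': 203.635, 'distortion': [0.022, 0.0, 0.0, 0.0, 0.0], 'extrinsics': [[0.953, 0.1732, -0.2487, 0.3838], [-0.3029, 0.5725, -0.7619, -0.7392], [0.0105, 0.8014, 0.5981, 0.7267], [0.0, 0.0, 0.0, 1.0]]}
top {'fx': 377.9961, 'fy': 377.9961, 'cx': 314.6944, 'cy': 200.5149, 'distortion': [0.0093, 0.0, 0.0, 0.0, 0.0], 'extrinsics': [[-0.0028, 0.996, -0.0898, 0.5297], [-0.9999, -0.0016, 0.0133, 0.0162], [0.0131, 0.0899, 0.9959, 1.0926], [0.0, 0.0, 0.0, 1.0]]}
wrist {'fx': 356.4131, 'fy': 356.4131, 'cx': 318.4601, 'cy': 201.3762, 'distortion': [-0.0197, 0.0, 0.0, 0.0, 0.0], 'tool_from_camera': [[1.0, -0.0, -0.0002, 0.0009], [-0.0001, -0.9583, -0.2857, -0.073], [-0.0002, 0.2857, -0.9583, -0.1356], [0.0, 0.0, 0.0, 1.0]]}
```

View pics/top0.png

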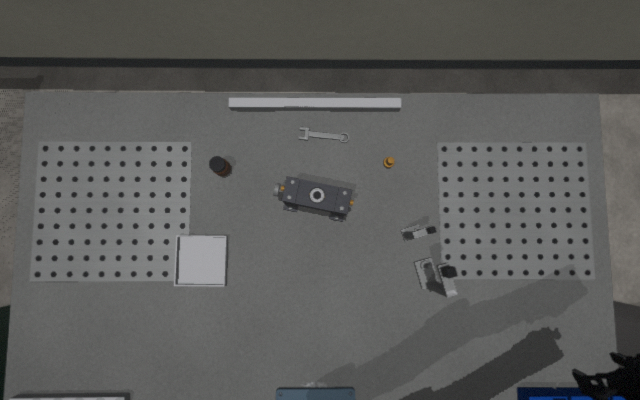

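View pics/side0.png

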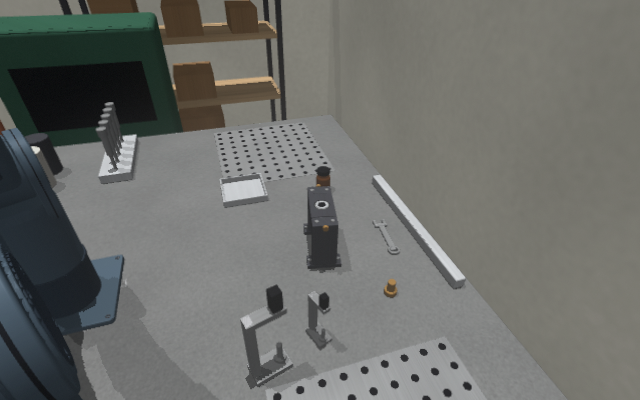

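The top view shows the bridge at (317,196), its adapter ring at (317,195), the tray at (201,261), the jar at (220,166), the fitting at (389,162) and the spanner at (323,135). There are two knockout-like tools: a small one at about (419,232) and a large one at about (440,275), with its black handle at (448,271). The large one fits the description, so I'll confirm it in an enlarged crop.

Run:
```python
import cv2,numpy as np
t=cv2.imread("pics/top0.png");s=cv2.imread("pics/side0.png")
A=cv2.resize(t[220:300,395:465],None,fx=5,fy=5,interpolation=cv2.INTER_CUBIC)
B=cv2.resize(t[170:230,265:365],None,fx=4,fy=4,interpolation=cv2.INTER_CUBIC)
C=cv2.resize(s[280:390,235:335],None,fx=4,fy=4,interpolation=cv2.INTER_CUBIC)[:, :400]
o=np.zeros((600,800,3),np.uint8)
o[:400,:350]=A;o[:440,400:800]=C
B=cv2.resize(t[178:224,268:360],None,fx=4,fy=4,interpolation=cv2.INTER_CUBIC)
o[405:589,:368]=B
cv2.imwrite("pics/crop0.png",o)
```

```text
(no output)
```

View pics/crop0.png

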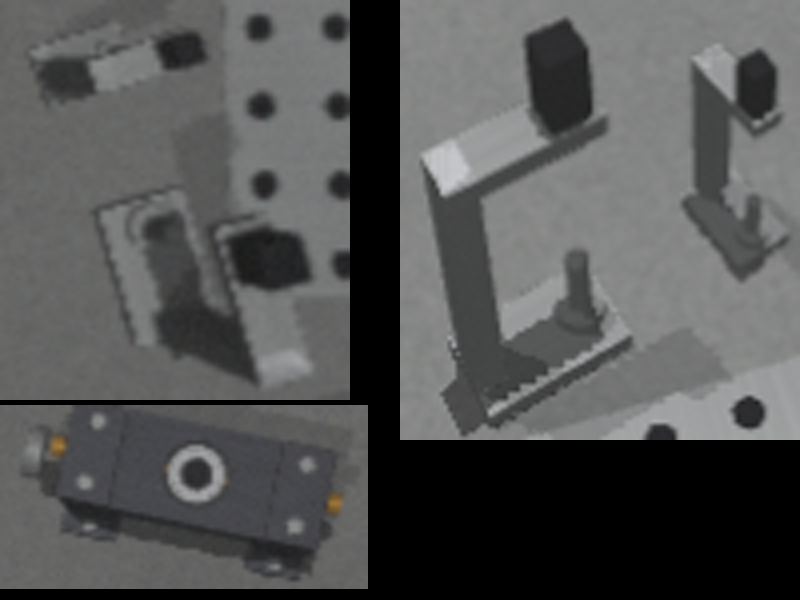

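The crop confirms it: the large tool (handle top about (450,270) in the top view) is about 1.5 times the small one. Its C opens towards the bridge. Next I fit the planar poses from corner pixels in both cameras.

```bash
cat > h.py <<'E'
from rig import manip,get_image,get_calibration
import cv2,numpy as np
from scipy.optimize import least_squares
F=np.diag([1,-1,-1.])
def cam(n,s=None):
    c=get_calibration(n);K=np.array([[c['fx'],0,c['cx']],[0,c['fy'],c['cy']],[0,0,1]]);D=np.array(c['distortion'])
    if n=='wrist':
        s=s or manip.sense();T=np.eye(4);T[:3,:3]=s['tool_rot'];T[:3,3]=s['eef_pos'];E=T@np.array(c['tool_from_camera'])
    else: E=np.array(c['extrinsics'])
    return K,D,E
def proj(C,P):
    K,D,E=C;p=(np.atleast_2d(P)-E[:3,3])@E[:3,:3]@F
    return cv2.projectPoints(p,np.zeros(3),np.zeros(3),K,D)[0][:,0]
def back(C,uv,z):
    K,D,E=C;r=cv2.undistortPoints(np.array([[uv]],float),K,D)[0,0]
    d=E[:3,:3]@F@np.array([r[0],r[1],1]);t=(z-E[2,3])/d[2];return E[:3,3]+t*d
def rz(a): c,s=np.cos(a),np.sin(a);return np.array([[c,-s,0],[s,c,0],[0,0,1]])
def fit(obs,x0,z0=0.):
    def f(p): return np.concatenate([(proj(C,(rz(p[2])@np.array(P))+[p[0],p[1],z0])[0]-uv) for C,P,uv in obs])
    r=least_squares(f,x0,x_scale=[.01,.01,.1],loss='soft_l1',f_scale=1);return r.x,f(r.x).reshape(-1,2)
E
python3 - <<'E'
from h import *
T,S=cam('top'),cam('side')
b=lambda u,v:np.array([268+u/4,178+(v-405)/4]); a=lambda u,v:np.array([395+u/5,220+v/5]); c=lambda u,v:np.array([235+(u-400)/4,280+v/4])
ob=[(T,(0,0,.143),b(196,474)),(T,(-.032,.085,.143),b(58,498)),(T,(-.032,-.085,.143),b(318,548)),(T,(.032,-.085,.143),b(337,452)),(S,(0,0,.143),np.array([322,204.5]))]
p,r=fit(ob,[.55,0,-.2]);print('bridge',p,r.round(1).tolist())
ok=[(T,(.016,.025,.012),a(97,210)),(T,(.016,-.025,.012),a(182,188)),(T,(-.063,.025,.012),a(138,345)),(T,(0,0,.219),a(277,257)),(S,(0,0,.059),c(577,254)),(S,(.016,-.025,.012),c(632,335)),(S,(-.063,-.025,.012),c(490,410)),(S,(0,0,.219),c(558,36)),(T,(-.063,0,.173),a(290,374))]
p,r=fit(ok,[.4,-.3,.25]);print('tool',p,r.round(1).tolist())
print('tray',back(T,(201,261),.022),back(S,(244,190),.022))
print('nest',back(T,b(196,474),.143),back(S,(322,204.5),.143))
print('jar',back(T,(219,163),.075),'fit',back(T,(389,162),.04),'small handle',back(T,a(180,50),.13))
E
```

```text
bridge [ 0.62890993 -0.00256671 -0.19586494] [[0.1, -0.1], [-1.0, -0.2], [0.3, 0.3], [0.2, -0.5], [-0.4, 0.5]]
tool [ 0.44382366 -0.30774152  0.26342831] [[-0.4, -0.4], [-0.6, -0.7], [-0.6, -0.1], [0.9, 0.5], [0.1, 0.2], [0.4, -1.0], [0.2, 1.0], [-0.1, 1.0], [-1.1, 1.0]]
tray [0.45735682 0.31955291 0.022     ] [0.45968862 0.30271081 0.022     ]
nest [ 0.62867834 -0.00235521  0.143     ] [ 0.63045963 -0.00082545  0.143     ]
jar [0.72422014 0.26228778 0.075     ] fit [ 0.73365247 -0.208348    0.04      ] small handle [ 0.54061797 -0.29271757  0.13      ]
```

```bash
cat >> h.py <<'E'
from scipy.spatial.transform import Rotation as R
def go(pos,yaw):
    s=manip.sense();M=np.array(s['tool_rot']);c,n=np.cos(yaw),np.sin(yaw)
    G=np.array([[c,n,0],[n,-c,0],[0,0,-1.]])
    print('t',round(float(s['clock']),2),'move',(M.T@(np.array(pos)-s['eef_pos'])).round(4).tolist(),(R.from_matrix(M.T@G).as_rotvec()/np.pi).round(4).tolist())
E
python3 -c "
from h import *
go([.444,-.308,.33],.263)"
```

```text
t 0.15 move [-0.1963, -0.2941, -0.0911] [-0.0003, 0.0004, -0.46]
```

>>> {"api": "step_arm", "payload": {"series": [0,0,-0.06,0,0,-0.05,1,-0.196,-0.294,-0.091,0,0,-0.46,1,-0.196,-0.294,-0.091,0,0,-0.46,1,-0.196,-0.294,-0.091,0,0,-0.46,1,-0.196,-0.294,-0.091,0,0,-0.46,1,-0.196,-0.294,-0.091,0,0,-0.46,1,-0.196,-0.294,-0.091,0,0,-0.46,1,-0.196,-0.294,-0.091,0,0,-0.46,1,-0.196,-0.294,-0.091,0,0,-0.46,1,-0.196,-0.294,-0.091,0,0,-0.46,1], "squeeze": 60}}

```text
clock: 1.4
eef_pos: [0.4436, -0.3093, 0.33]
tool_rot: [[0.967, 0.256, -0.001], [0.256, -0.967, 0.0], [-0.001, -0.0, -1.0]]
force: [0.2, -0.3, -0.5]
finger_gap: 0.0857
```

Run:
```python
from h import *
s=manip.sense();print(s['eef_pos'],s['dq'])
C=cam('wrist',s);im=get_image('wrist');print(C[2].round(4).tolist())
for z,w in((.219,.011),(.173,.013)): print(proj(C,[[.444,-.308,z]]))
cv2.imwrite('pics/w1.png',im)
```

```text
[ 0.44355153 -0.30933892  0.33001853] [ 2.66596859e-03 -1.23602972e-03  1.40692632e-03  9.16986370e-04
 -2.52337900e-03  4.43296196e-05  8.41897617e-03]
[[0.9667, -0.2449, -0.0737, 0.4253], [0.2558, 0.9262, 0.2769, -0.2396], [0.0005, -0.2866, 0.9581, 0.4657], [0.0, 0.0, 0.0, 1.0]]
[[319.06347605 197.53958399]]
[[318.94842769 182.47841007]]
```

View pics/w1.png

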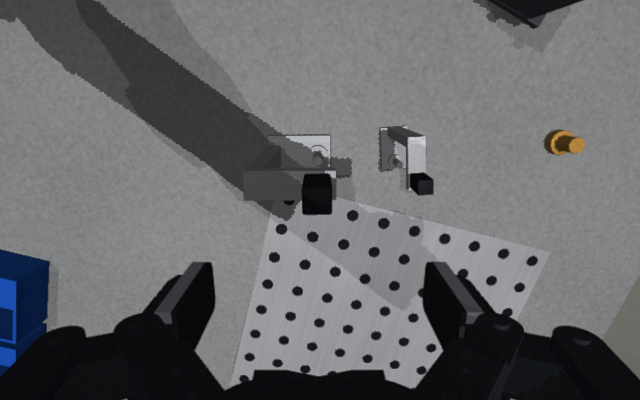

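The handle's top face is at (303–332, 186–214), within about 1 mm of the prediction, and the arm is horizontal in the view, so the yaw is right. I descend and grip.

>>> {"api": "step_arm", "payload": {"series": [0,0,0.05,0,0,0,1,0,0,0.1,0,0,0,1,0,0,0.13,0,0,0,1,0,0,0.14,0,0,0,1,0,0,0.14,0,0,0,1,0,0,0.14,0,0,0,-1,0,0,0.14,0,0,0,-1,0,0,0.14,0,0,0,-1,0,0,0.14,0,0,0,-1,0,0,0.14,0,0,0,-1], "squeeze": 80}}

```text
clock: 2.7
eef_pos: [0.4444, -0.309, 0.1908]
tool_rot: [[0.966, 0.26, 0.001], [0.26, -0.966, -0.001], [0.0, 0.001, -1.0]]
force: [-1.1, -0.8, 5.1]
finger_gap: 0.0212
```

>>> {"api": "step_arm", "payload": {"series": [0,0,0,0,0,0,-1,0,0,0,0,0,0,-1,0,0,0,0,0,0,-1,0,0,-0.01,0,0,0,-1,0,0,-0.02,0,0,0,-1,0,0,-0.025,0,0,0,-1,0,0,-0.03,0,0,0,-1,0,0,-0.03,0,0,0,-1,0,0,-0.03,0,0,0,-1,0,0,-0.03,0,0,0,-1]}}

```text
clock: 3.95
eef_pos: [0.4439, -0.3085, 0.22]
tool_rot: [[0.966, 0.26, -0.001], [0.26, -0.966, 0.0], [-0.0, -0.0, -1.0]]
force: [0.6, 1.5, -4.1]
finger_gap: 0.021
```

```bash
python3 -c "
from h import *
go([.5015,.023,.21],-.196)"
```

```text
t 3.95 move [0.1418, -0.3051, 0.01] [-0.0001, 0.0002, 0.1462]
```

>>> {"api": "step_arm", "payload": {"series": [0.01,-0.03,0,0,0,0.01,-1,0.03,-0.08,0,0,0,0.03,-1,0.055,-0.13,0,0,0,0.06,-1,0.08,-0.18,0,0,0,0.09,-1,0.11,-0.23,0.01,0,0,0.12,-1,0.13,-0.275,0.01,0,0,0.14,-1,0.1418,-0.305,0.01,0,0,0.146,-1,0.1418,-0.305,0.01,0,0,0.146,-1,0.1418,-0.305,0.01,0,0,0.146,-1,0.1418,-0.305,0.01,0,0,0.146,-1]}}

```text
clock: 5.2
eef_pos: [0.5016, 0.0212, 0.2101]
tool_rot: [[0.981, -0.196, -0.0], [-0.196, -0.981, -0.001], [-0.0, 0.001, -1.0]]
force: [0.4, -0.2, -3.3]
finger_gap: 0.0214
```

Run:
```python
from h import *
s=manip.sense();print(s['eef_pos'],s['finger_gap']);W=cam('wrist',s);im=get_image('wrist');t=get_image('top');d=get_image('side')
for n,i in(('w2',im),('t2',t),('s2',d)): cv2.imwrite(f'pics/{n}.png',i)
n=[.629,-.0025,.143];p=proj(W,[n])[0];q=np.array(s['eef_pos']);print('nest w',p)
S=cam('side');T=cam('top');print('nest/rodtip/side',proj(S,[n,[q[0],q[1],q[2]-.19+.059]]))
o=np.zeros((600,800,3),np.uint8)
k=lambda i,x,y,w,h,f:cv2.resize(i[y:y+h,x:x+w],None,fx=f,fy=f,interpolation=cv2.INTER_CUBIC)
u,v=[int(c) for c in p];x0=min(max(u-80,0),480);y0=min(max(v-60,0),280);print('wcrop',x0,y0)
o[:300,:400]=k(im,x0,y0,160,120,2.5)
pt=proj(S,[[.57,.01,.1]])[0].astype(int);x0,y0=pt[0]-60,pt[1]-80;print('scrop',x0,y0);o[:600,400:800]=k(d,x0,y0,100,150,4)
pt=proj(T,[[.57,.01,.14]])[0].astype(int);x0,y0=pt[0]-50,pt[1]-36;print('tcrop',x0,y0);o[305:593,:400]=k(t,x0,y0,100,72,4)
cv2.imwrite('pics/c2.png',o)
```

```text
[0.50160277 0.02123608 0.210133  ] 0.021379990783668406
nest w [531.01878453 216.95489356]
nest/rodtip/side [[321.66348248 204.967522  ]
 [273.1024261  227.3271705 ]]
wcrop 451 156
scrop 238 139
tcrop 262 182
```

View pics/c2.png

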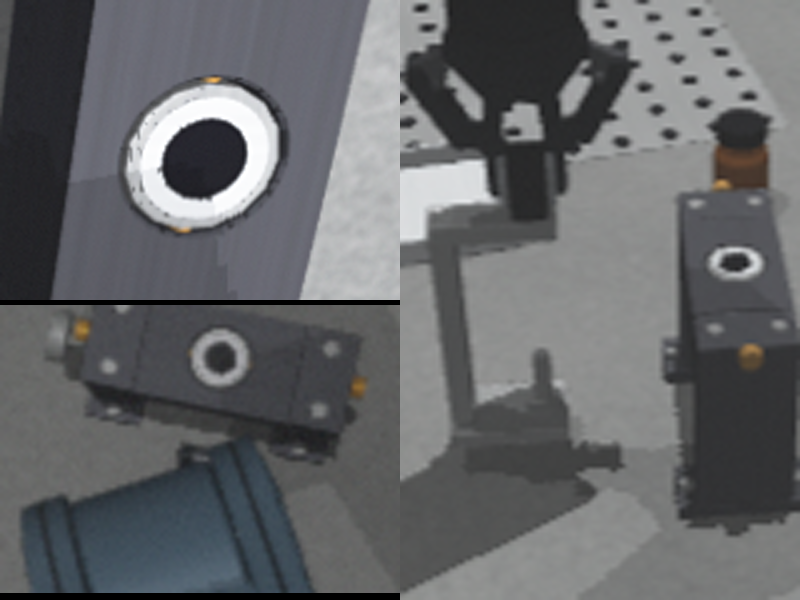

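The wrist view puts the nest centre at (533,218), predicted (531,217). The side view puts the rod tip at (273.2,227.0), predicted (273.1,227.3), and the adapter at (322,204.7). All agree within about 1 mm.

Run:
```python
from h import *
W=cam('wrist');print(back(W,(533,218),.143),back(cam('side'),(322,204.75),.143),back(cam('top'),(262+220/4,182+(357-305)/4),.143))
S=cam('side');print('tip',back(S,(273.25,227),manip.sense()['eef_pos'][2]-.131))
go([.629,-.002,.200],-.196)
```

```text
[ 0.6303561  -0.00287408  0.143     ] [ 0.63012669 -0.0018572   0.143     ] [ 0.62931321 -0.00235734  0.143     ]
tip [0.50223509 0.02230567 0.0792491 ]
t 5.35 move [0.1295, -0.0016, 0.0102] [0.0001, 0.0, -0.0004]
```

```bash
python3 -c "
from h import *
go([.630,-.0027,.203],-.196)"
```

```text
t 5.35 move [0.1306, -0.0011, 0.0072] [0.0001, 0.0, -0.0004]
```

>>> {"api": "step_arm", "payload": {"series": [0,0,0.007,0,0,0,-1,0.01,0,0.007,0,0,0,-1,0.035,0,0.007,0,0,0,-1,0.06,0,0.007,0,0,0,-1,0.085,-0.001,0.007,0,0,0,-1,0.108,-0.001,0.007,0,0,0,-1,0.124,-0.001,0.007,0,0,0,-1,0.1306,-0.001,0.007,0,0,0,-1,0.1306,-0.001,0.007,0,0,0,-1,0.1306,-0.001,0.007,0,0,0,-1]}}

```text
clock: 6.6
eef_pos: [0.6294, -0.0014, 0.2031]
tool_rot: [[0.981, -0.194, -0.001], [-0.194, -0.981, -0.0], [-0.001, 0.0, -1.0]]
force: [-0.7, 0.3, -4.1]
finger_gap: 0.021
```

Run:
```python
from h import *
s=manip.sense();print(s['eef_pos'],s['force'],s['moment']);W=cam('wrist',s);im=get_image('wrist');d=get_image('side')
cv2.imwrite('pics/w3.png',im);cv2.imwrite('pics/s3.png',d)
q=s['eef_pos'];S=cam('side')
print('handle top s',proj(S,[[q[0],q[1],q[2]+.029],[q[0],q[1],q[2]-.131],[.63,-.0025,.143]]),'w',proj(W,[[.63,-.0025,.143]]))
go([.630,-.0027,.223],-.196)
```

```text
[ 0.62941615 -0.00144511  0.20313342] [-0.7288423   0.33917258 -4.12377338] [-0.00209111 -0.10176682  0.07860938]
handle top s [[322.17179396 175.71991502]
 [321.34594331 225.57831104]
 [322.02954778 204.9005754 ]] w [[318.65762608 225.3933058 ]]
t 6.7 move [0.0007, 0.0011, -0.0197] [0.0001, 0.0001, 0.0003]
```

>>> {"api": "step_arm", "payload": {"series": [0.0007,0.0011,0,0,0,0,-1,0.0007,0.0011,-0.003,0,0,0,-1,0.0007,0.0011,-0.006,0,0,0,-1,0.0007,0.0011,-0.008,0,0,0,-1,0.0007,0.0011,-0.01,0,0,0,-1,0.0007,0.0011,-0.012,0,0,0,-1,0.0007,0.0011,-0.014,0,0,0,-1,0.0007,0.0011,-0.016,0,0,0,-1,0.0007,0.0011,-0.016,0,0,0,-1,0.0007,0.0011,-0.016,0,0,0,-1]}}

```text
clock: 7.95
eef_pos: [0.6305, -0.0029, 0.2192]
tool_rot: [[0.981, -0.194, -0.0], [-0.194, -0.981, 0.0], [-0.0, 0.0, -1.0]]
force: [0.3, 0.2, -4.9]
finger_gap: 0.021
```

>>> {"api": "step_arm", "payload": {"series": [0,0,-0.002,0,0,0,-1,0,0,-0.004,0,0,0,-1,0,0,-0.006,0,0,0,-1,0,0,-0.008,0,0,0,-1,0,0,-0.01,0,0,0,-1,0,0,-0.012,0,0,0,-1,0,0,-0.014,0,0,0,-1,0,0,-0.015,0,0,0,-1,0,0,-0.016,0,0,0,-1,0,0,-0.016,0,0,0,-1]}}

```text
clock: 9.2
eef_pos: [0.6305, -0.0029, 0.2353]
tool_rot: [[0.981, -0.194, 0.0], [-0.194, -0.981, -0.0], [0.0, -0.0, -1.0]]
force: [-0.0, 0.5, -3.5]
finger_gap: 0.0211
```

The tip is about 9 mm into the hole with no side force. I now ease up onto the adapter.

>>> {"api": "step_arm", "payload": {"series": [0,0,-0.001,0,0,0,-1,0,0,-0.002,0,0,0,-1,0,0,-0.003,0,0,0,-1,0,0,-0.004,0,0,0,-1,0,0,-0.005,0,0,0,-1,0,0,-0.006,0,0,0,-1,0,0,-0.007,0,0,0,-1,0,0,-0.008,0,0,0,-1,0,0,-0.009,0,0,0,-1,0,0,-0.01,0,0,0,-1]}}

```text
clock: 10.45
eef_pos: [0.6301, -0.0029, 0.2449]
tool_rot: [[0.981, -0.194, -0.001], [-0.194, -0.981, -0.0], [-0.001, 0.0, -1.0]]
force: [0.8, -0.8, -12.8]
finger_gap: 0.0211
```

>>> {"api": "step_arm", "payload": {"series": [0,0,-0.0007,0,0,0,-1,0,0,-0.0014,0,0,0,-1,0,0,-0.0021,0,0,0,-1,0,0,-0.0028,0,0,0,-1,0,0,-0.0035,0,0,0,-1,0,0,-0.0042,0,0,0,-1,0,0,-0.0049,0,0,0,-1,0,0,-0.0056,0,0,0,-1,0,0,-0.0063,0,0,0,-1,0,0,-0.007,0,0,0,-1]}}

```text
clock: 11.7
eef_pos: [0.6305, -0.0028, 0.2523]
tool_rot: [[0.981, -0.194, -0.0], [-0.194, -0.981, -0.0], [-0.0, 0.0, -1.0]]
force: [0.5, -0.4, -13.1]
finger_gap: 0.0212
```

>>> {"api": "step_arm", "payload": {"series": [0,0,-0.0003,0,0,0,-1,0,0,-0.0006,0,0,0,-1,0,0,-0.0009,0,0,0,-1,0,0,-0.0012,0,0,0,-1,0,0,-0.0015,0,0,0,-1,0,0,-0.0015,0,0,0,-1,0,0,-0.0015,0,0,0,-1,0,0,-0.0015,0,0,0,-1,0,0,-0.0015,0,0,0,-1,0,0,-0.0015,0,0,0,-1]}}

```text
clock: 12.95
eef_pos: [0.6305, -0.0029, 0.2538]
tool_rot: [[0.981, -0.194, -0.0], [-0.194, -0.981, 0.0], [-0.0, -0.0, -1.0]]
force: [-0.6, 0.5, -12.7]
finger_gap: 0.021
```

>>> {"api": "step_arm", "payload": {"series": [0,0,-0.0003,0,0,0,-1,0,0,-0.0006,0,0,0,-1,0,0,-0.0009,0,0,0,-1,0,0,-0.0012,0,0,0,-1,0,0,-0.0015,0,0,0,-1,0,0,-0.0018,0,0,0,-1,0,0,-0.002,0,0,0,-1,0,0,-0.002,0,0,0,-1,0,0,-0.002,0,0,0,-1,0,0,-0.002,0,0,0,-1]}}

```text
clock: 14.2
eef_pos: [0.6305, -0.0029, 0.2558]
tool_rot: [[0.981, -0.194, 0.0], [-0.194, -0.981, -0.0], [0.0, 0.0, -1.0]]
force: [-0.7, -0.5, -12.2]
finger_gap: 0.0209
```

>>> {"api": "step_arm", "payload": {"series": [0,0,-0.0003,0,0,0,-1,0,0,-0.0006,0,0,0,-1,0,0,-0.0009,0,0,0,-1,0,0,-0.0012,0,0,0,-1,0,0,-0.0015,0,0,0,-1,0,0,-0.0018,0,0,0,-1,0,0,-0.002,0,0,0,-1,0,0,-0.002,0,0,0,-1,0,0,-0.002,0,0,0,-1,0,0,-0.002,0,0,0,-1]}}

```text
clock: 15.45
eef_pos: [0.6301, -0.003, 0.2566]
tool_rot: [[0.981, -0.194, -0.001], [-0.194, -0.981, -0.0], [-0.001, 0.0, -1.0]]
force: [2.2, 0.2, -25.5]
finger_gap: 0.0209
```

The force jumped from -12 to -25.5 N and the rise stalled at z = 0.2566, so the shoulder has seated with about 13 N on the bush. I hold it there.

>>> {"api": "step_arm", "payload": {"series": [0,0,0,0,0,0,-1,0,0,0,0,0,0,-1,0,0,0,0,0,0,-1,0,0,0,0,0,0,-1,0,0,0,0,0,0,-1,0,0,0,0,0,0,-1,0,0,0,0,0,0,-1,0,0,0,0,0,0,-1,0,0,0,0,0,0,-1,0,0,0,0,0,0,-1]}}

```text
clock: 16.7
eef_pos: [0.6301, -0.003, 0.2566]
tool_rot: [[0.981, -0.194, -0.001], [-0.194, -0.981, -0.0], [-0.001, 0.0, -1.0]]
force: [2.4, -0.1, -25.3]
finger_gap: 0.0211
```

>>> {"api": "step_arm", "payload": {"series": [0,0,0.001,0,0,0,-1,0,0,0.003,0,0,0,-1,0,0,0.008,0,0,0,-1,0,0,0.016,0,0,0,-1,0,0,0.026,0,0,0,-1,0,0,0.036,0,0,0,-1,0,0,0.046,0,0,0,-1,0,0,0.053,0,0,0,-1,0,0,0.055,0,0,0,-1,0,0,0.055,0,0,0,-1]}}

```text
clock: 17.95
eef_pos: [0.6307, -0.0029, 0.2028]
tool_rot: [[0.981, -0.194, 0.0], [-0.194, -0.981, 0.0], [0.0, -0.0, -1.0]]
force: [-0.3, 0.6, -3.8]
finger_gap: 0.0211
```

Run:
```python
from h import *
s=manip.sense();print(s['force'],s['moment'],s['finger_gap'])
cv2.imwrite('pics/w4.png',get_image('wrist'))
b=np.array([.630,-.0025])
for d in(.15,.18):print(d,b-d*np.array([.981,-.195]))
go([b[0]-.18*.981,b[1]+.18*.195,.200],-.196)
```

```text
[-0.26895604  0.55412776 -3.77107096] [-0.01425495 -0.16195994  0.03055009] 0.021128361418142408
0.15 [0.48285 0.02675]
0.18 [0.45342 0.0326 ]
t 18.0 move [-0.1809, -0.0003, 0.003] [-0.0001, -0.0002, 0.0002]
```

>>> {"api": "step_arm", "payload": {"series": [-0.01,0,0.001,0,0,0,-1,-0.03,0,0.001,0,0,0,-1,-0.055,0,0.001,0,0,0,-1,-0.08,0,0.001,0,0,0,-1,-0.11,0,0.001,0,0,0,-1,-0.14,0.02,0.001,0,0,0,-1,-0.16,0.05,0.001,0,0,0,-1,-0.165,0.09,0.001,0,0,0,-1,-0.165,0.125,0.001,0,0,0,-1,-0.165,0.15,0.001,0,0,0,-1]}}

```text
clock: 19.25
eef_pos: [0.4386, -0.1194, 0.2022]
tool_rot: [[0.981, -0.196, 0.001], [-0.196, -0.981, -0.001], [0.001, 0.001, -1.0]]
force: [1.0, 0.3, -4.1]
finger_gap: 0.0209
```

>>> {"api": "step_arm", "payload": {"series": [0,0.015,0,0,0,0,-1,0,0.03,0,0,0,0,-1,0,0.03,0.003,0,0,0,-1,0,0.03,0.006,0,0,0,-1,0,0.03,0.008,0,0,0,-1,0,0.03,0.01,0,0,0,-1,0,0.03,0.011,0,0,0,-1,0,0.03,0.0115,0,0,0,-1,0,0.03,0.012,0,0,0,-1,0,0.03,0.012,0,0,0,-1]}}

```text
clock: 20.5
eef_pos: [0.4341, -0.1472, 0.1908]
tool_rot: [[0.981, -0.194, 0.0], [-0.194, -0.981, -0.0], [0.001, 0.0, -1.0]]
force: [-3.7, 1.9, 8.8]
finger_gap: 0.0211
```

>>> {"api": "step_arm", "payload": {"series": [0,0,-0.0005,0,0,0,-1,0,0,-0.0005,0,0,0,0,0,0,-0.0005,0,0,0,1,0,0,-0.0005,0,0,0,1,0,0,-0.0005,0,0,0,1,0,0,-0.0005,0,0,0,1,0,0,-0.0005,0,0,0,1,0,0,-0.02,0,0,0,1,0,0,-0.06,0,0,0,1,0,0,-0.1,0,0,0,1]}}

```text
clock: 21.75
eef_pos: [0.4334, -0.1473, 0.2908]
tool_rot: [[0.981, -0.194, -0.001], [-0.194, -0.981, 0.0], [-0.001, -0.0, -1.0]]
force: [0.3, -0.3, -0.7]
finger_gap: 0.0854
```

Run:
```python
from h import *
print(manip.sense()['finger_gap'])
d=get_image('side')
cv2.imwrite('pics/s5.png',d)
cv2.imwrite('pics/c5.png',cv2.resize(d[140:340,200:360],None,fx=3,fy=3,interpolation=cv2.INTER_CUBIC))
go([.615,.0,.33],-.196)
```

```text
0.0854128833059907
t 21.8 move [0.1469, -0.1797, -0.0332] [0.0003, -0.0024, 0.0002]
```

View pics/c5.png

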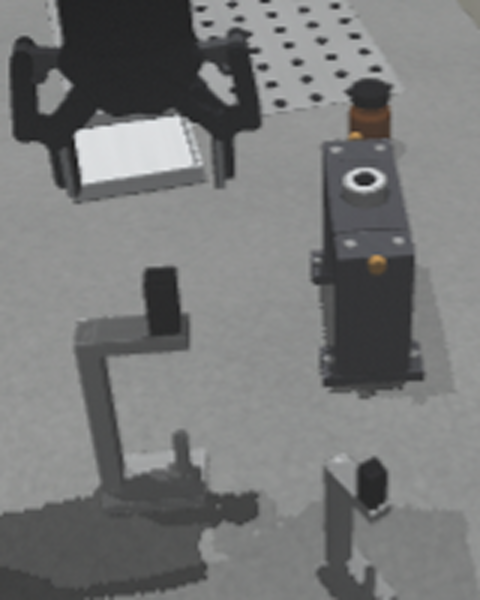

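The tool stands upright on the bench with its handle at crop (162,300). The adapter stands proud in the nest at (365,182). Now I go over it.

>>> {"api": "step_arm", "payload": {"series": [0.02,-0.025,0,0,0,0,1,0.05,-0.06,0,0,0,0,1,0.085,-0.095,0,0,0,0,1,0.12,-0.13,0,0,0,0,1,0.15,-0.165,0,0,0,0,1,0.162,-0.18,0,0,0,0,1,0.162,-0.18,0.03,0,0,0,1,0.162,-0.18,0.06,0,0,0,1,0.162,-0.18,0.07,0,0,0,1,0.162,-0.18,0.07,0,0,0,1]}}

```text
clock: 23.05
eef_pos: [0.6274, -0.0023, 0.2196]
tool_rot: [[0.981, -0.194, -0.001], [-0.194, -0.981, 0.0], [-0.001, 0.0, -1.0]]
force: [-0.7, 0.2, -1.0]
finger_gap: 0.0853
```

Run:
```python
from h import *
go([.630,-.0027,.152],-.196)
s=manip.sense();W=cam('wrist',s);im=get_image('wrist');print(proj(W,[[.63,-.0027,.1592]]))
cv2.imwrite('pics/w6.png',im)
```

```text
t 23.05 move [0.0027, -0.0001, 0.0676] [0.0, 0.0003, 0.0002]
[[321.8435599 223.5790015]]
```

View pics/w6.png

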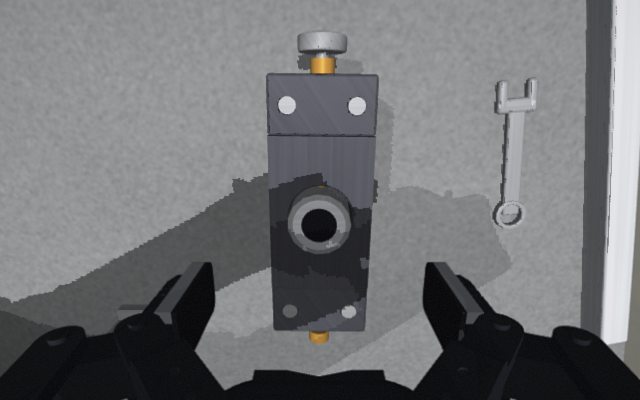

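The adapter centre is at (319,225), midway between the fingers (213 and 426) and standing proud. I descend and grip.

>>> {"api": "step_arm", "payload": {"series": [0.001,0.0005,0.03,0,0,0,1,0.001,0.0005,0.05,0,0,0,1,0.001,0.0005,0.06,0,0,0,1,0.001,0.0005,0.065,0,0,0,1,0.001,0.0005,0.0675,0,0,0,1,0.001,0.0005,0.0675,0,0,0,1,0.001,0.0005,0.0675,0,0,0,-1,0.001,0.0005,0.0675,0,0,0,-1,0.001,0.0005,0.0675,0,0,0,-1,0.001,0.0005,0.0675,0,0,0,-1], "squeeze": 70}}

```text
clock: 24.35
eef_pos: [0.6287, -0.0031, 0.1523]
tool_rot: [[0.981, -0.194, 0.001], [-0.194, -0.981, -0.0], [0.001, -0.0, -1.0]]
force: [1.8, -0.3, -0.2]
finger_gap: 0.0353
```

>>> {"api": "step_arm", "payload": {"series": [0,0,0,0,0,0,-1,0,0,0,0,0,0,-1,0,0,0,0,0,0,-1,0,0,0,0,0,0,-1,0,0,0,0,0,0,-1,0,0,0,0,0,0,-1,0,0,0,0,0,0,-1,0,0,0,0,0,0,-1,0,0,0,0,0,0,-1,0,0,0,0,0,0,-1]}}

```text
clock: 25.6
eef_pos: [0.6286, -0.003, 0.1524]
tool_rot: [[0.981, -0.194, 0.0], [-0.194, -0.981, 0.0], [0.0, -0.0, -1.0]]
force: [4.0, -1.1, -0.1]
finger_gap: 0.035
```

The gap reads 35 mm against the expected 38, so I check where the pads bite.

Run:
```python
from h import *
d=get_image('side');w=get_image('wrist')
o=np.zeros((480,800,3),np.uint8)
o[:480,:400]=cv2.resize(d[165:225,297:347],(400,480),interpolation=cv2.INTER_CUBIC)
o[:400,400:]=cv2.resize(w[170:370,220:420],(400,400),interpolation=cv2.INTER_CUBIC)
cv2.imwrite('pics/c7.png',o)
```

View pics/c7.png

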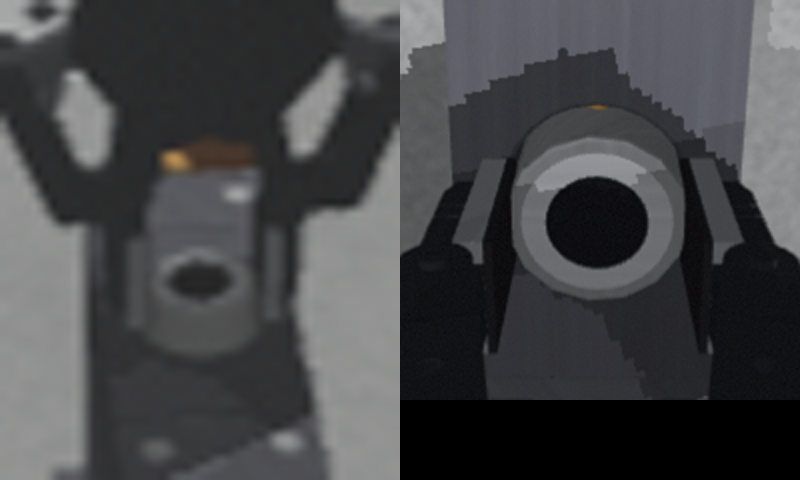

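The pads hold the adapter's cylindrical sides over most of its proud height, so the grip is good. I lift straight up.

>>> {"api": "step_arm", "payload": {"series": [0,0,-0.002,0,0,0,-1,0,0,-0.005,0,0,0,-1,0,0,-0.008,0,0,0,-1,0,0,-0.012,0,0,0,-1,0,0,-0.016,0,0,0,-1,0,0,-0.02,0,0,0,-1,0,0,-0.025,0,0,0,-1,0,0,-0.035,0,0,0,-1,0,0,-0.05,0,0,0,-1,0,0,-0.06,0,0,0,-1]}}

```text
clock: 26.95
eef_pos: [0.6291, -0.0029, 0.214]
tool_rot: [[0.981, -0.194, 0.002], [-0.194, -0.981, 0.0], [0.002, -0.0, -1.0]]
force: [0.6, -0.0, -1.5]
finger_gap: 0.0351
```

Run:
```python
from h import *
s=manip.sense();print(s['force'],s['finger_gap'])
d=get_image('side')
cv2.imwrite('pics/s8.png',cv2.resize(d[120:270,200:360],None,fx=4,fy=4,interpolation=cv2.INTER_CUBIC))
go([.4585,.312,.21],.3)
```

```text
[ 0.6058904  -0.00568427 -1.48455417] 0.03506429191921463
t 27.0 move [-0.2291, -0.2755, 0.0046] [0.0, -0.0011, -0.1578]
```

View pics/s8.png

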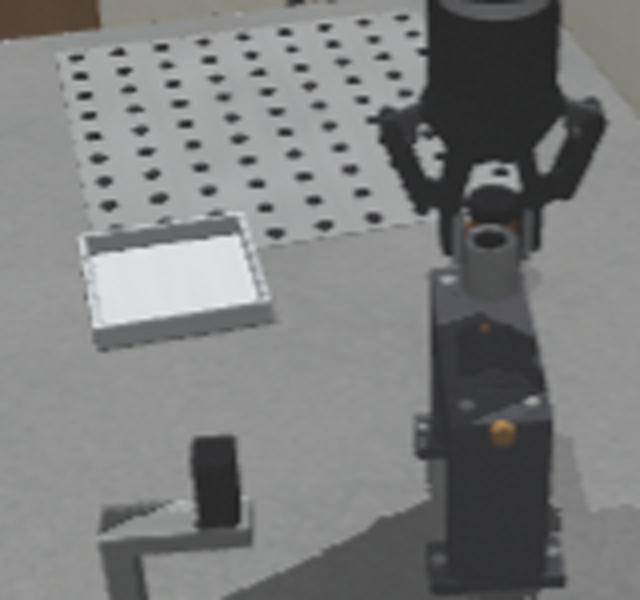

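The adapter is out of the nest and held upright. I carry it over the tray.

>>> {"api": "step_arm", "payload": {"series": [-0.015,-0.018,0,0,0,0,-1,-0.045,-0.055,0,0,0,0,-1,-0.08,-0.095,0,0,0,0,-1,-0.115,-0.14,0.02,0,0,0,-1,-0.15,-0.185,0.04,0,0,0,-1,-0.185,-0.225,0.07,0,0,0,-1,-0.21,-0.26,0.09,0,0,0,-1,-0.225,-0.275,0.1,0,0,0,-1,-0.2298,-0.2807,0.11,0,0,0,-1,-0.2298,-0.2807,0.11,0,0,0,-1]}}

```text
clock: 28.25
eef_pos: [0.4568, 0.3167, 0.1016]
tool_rot: [[0.981, -0.194, -0.001], [-0.194, -0.981, -0.001], [-0.001, 0.001, -1.0]]
force: [0.4, -0.4, -1.4]
finger_gap: 0.0353
```

Run:
```python
from h import *
s=manip.sense();print(s['eef_pos'],s['force'],s['finger_gap'])
d=get_image('side');S=cam('side');q=s['eef_pos'];print(proj(S,[[q[0],q[1],q[2]-.0275]])) 
cv2.imwrite('pics/s9.png',cv2.resize(d[120:240,180:320],None,fx=4,fy=4,interpolation=cv2.INTER_CUBIC))
```

```text
[0.45676439 0.31666312 0.10160071] [ 0.37557101 -0.42769443 -1.3938531 ] 0.03528367200095538
[[240.65968563 174.57300915]]
```

View pics/s9.png

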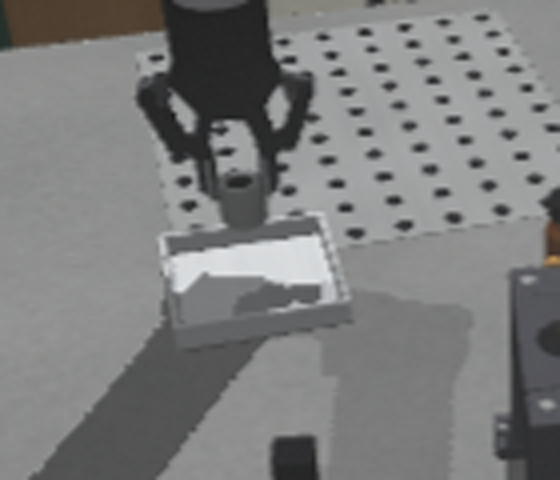

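The adapter hangs upright over the tray's middle, its underside at crop (243,225). I lower it slowly.

>>> {"api": "step_arm", "payload": {"series": [0,0,0.015,0,0,0,-1,0,0,0.03,0,0,0,-1,0,0,0.042,0,0,0,-1,0,0,0.052,0,0,0,-1,0,0,0.058,0,0,0,-1,0,0,0.062,0,0,0,-1,0,0,0.064,0,0,0,-1,0,0,0.066,0,0,0,-1,0,0,0.067,0,0,0,-1,0,0,0.067,0,0,0,-1]}}

```text
clock: 29.55
eef_pos: [0.4576, 0.3171, 0.0354]
tool_rot: [[0.981, -0.194, 0.0], [-0.194, -0.981, 0.0], [0.0, -0.0, -1.0]]
force: [-0.7, -0.3, -2.4]
finger_gap: 0.035
```

>>> {"api": "step_arm", "payload": {"series": [0,0,0.0004,0,0,0,-1,0,0,0.0008,0,0,0,-1,0,0,0.0012,0,0,0,-1,0,0,0.0016,0,0,0,-1,0,0,0.002,0,0,0,-1,0,0,0.0024,0,0,0,-1,0,0,0.0028,0,0,0,-1,0,0,0.003,0,0,0,-1,0,0,0.003,0,0,0,-1,0,0,0.003,0,0,0,-1]}}

```text
clock: 30.8
eef_pos: [0.4577, 0.3171, 0.0333]
tool_rot: [[0.981, -0.194, 0.0], [-0.194, -0.981, -0.0], [0.001, 0.0, -1.0]]
force: [-2.0, -2.7, 10.9]
finger_gap: 0.0351
```

Contact with the tray floor is felt at about 13 N. I ease off, release and rise.

>>> {"api": "step_arm", "payload": {"series": [0,0,-0.0006,0,0,0,-1,0,0,-0.0006,0,0,0,-0.1,0,0,-0.0006,0,0,0,0.3,0,0,-0.0006,0,0,0,1,0,0,-0.0006,0,0,0,1,0,0,-0.0006,0,0,0,1,0,0,-0.0006,0,0,0,1,0,0,-0.03,0,0,0,1,0,0,-0.08,0,0,0,1,0,0,-0.13,0,0,0,1]}}

```text
clock: 32.05
eef_pos: [0.4573, 0.3168, 0.1635]
tool_rot: [[0.981, -0.194, -0.001], [-0.194, -0.981, -0.0], [-0.001, 0.0, -1.0]]
force: [0.1, 0.1, -0.2]
finger_gap: 0.0851
```

>>> {"api": "step_arm", "payload": {"series": [0,0,-0.04,0,0,0,1,0,0,-0.08,0,0,0,1,0,0,-0.08,0,0,0,1,0,0,-0.08,0,0,0,1,0,0,-0.08,0,0,0,1,0,0,-0.08,0,0,0,1,0,0,-0.08,0,0,0,1,0,0,-0.08,0,0,0,1,0,0,-0.08,0,0,0,1,0,0,-0.08,0,0,0,1]}}

```text
clock: 33.3
eef_pos: [0.4576, 0.3171, 0.2423]
tool_rot: [[0.981, -0.194, 0.0], [-0.194, -0.981, 0.0], [0.0, -0.0, -1.0]]
force: [0.8, 0.1, -0.6]
finger_gap: 0.0856
```

Run:
```python
from h import *
s=manip.sense();print(s['clock'],s['eef_pos'],s['force'],s['finger_gap'])
d=get_image('side')
cv2.imwrite('pics/s10.png',cv2.resize(d[120:320,170:400],None,fx=3,fy=3,interpolation=cv2.INTER_CUBIC))
```

```text
33.3 [0.45757563 0.31705137 0.24231068] [ 0.82680957  0.0691356  -0.60017576] 0.08555480747898309
```

View pics/s10.png

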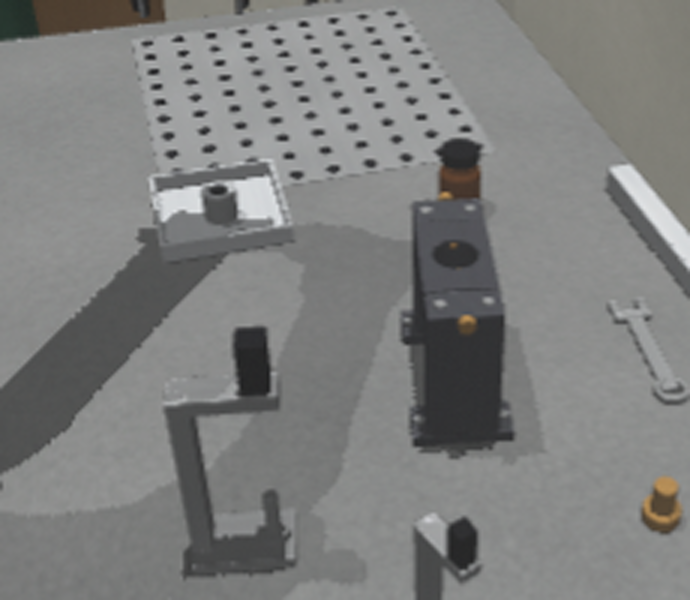

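The adapter stands upright in the tray at crop (219,203) and the nest at (456,254) is empty. The tool stands upright with its handle at (252,360), and the bystanders haven't moved. I hand it in.

```bash
python3 -c "
from rig import manip
print(manip.finish_job())"
```

```text
the job is handed in; nothing more can be done
None
```

I pushed the adapter up, stood the tool clear of the bridge, set the adapter in the tray and handed the job in at 33.3 s. The hand-in reports no verdict.

- **Seating:** I took the larger tool by its handle and slid its foot under the bridge. I eased the rod up until the shoulder seated, with TCP z stalled at 0.2566 m and about 13 N added on the bush. I held it there for more than 1.25 s. The measured rise puts the shoulder about 9 mm below the underside and the adapter about 16 mm up.
- **Tool and adapter:** I drew the rod out and released the tool upright about 0.24 m from the nest. I then lifted the adapter out and lowered it into the tray, with about 13 N at contact.
- **Last checks:** the final side picture shows the adapter upright near the tray's middle, the nest empty and the tool upright. The jar, fitting and spanner look unmoved by eye; I did not measure them. The gripper was open at TCP z = 0.24 m with about 1 N on the wrist, which is noise level.
- **Disagreements:** the finger gap read 35 mm on the 38 mm adapter, though the picture showed a sound grip on its sides and it lifted cleanly. The nest position from the three cameras and from the approach before gripping differed by 1 to 2 mm, within the hole's clearance.

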